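Set up the spectrum bench

ROBOT

A 6-joint arm with a two-finger parallel gripper is mounted at the origin on the work surface. World frame = base frame: x ahead of the robot, y to its left, z up, the work surface at z = 0. Lengths are in m, angles in rad, forces in N, time in s.
With the tool pointing down it reaches from about 0.35 to 0.85 m from the base axis. Payload 8.1 kg.
Tool frame: the origin (TCP) lies at the centre of the arm's flange, where the gripper is bolted on; the fingertips stand 186 mm ahead of it and the grasp point (between the pads) lies 167 mm ahead of it; z points along the fingers, y is the direction in which the jaws open and shut (so a half turn about z gives the same grasp; the last joint's range is limited). The gripper opens to 93 mm and grips with 3 to 60 N. Pads are 15 mm wide; open, the fingers measure 128 mm over their backs; the gripper's body (75 mm by 188 mm) begins 65 mm behind the grasp point.
Start: joints at [1.222, 0.13, 1.488, -0, 1.523, -0.085], TCP at [0.156, 0.579, 0.405] pointing down, gripper open.
Joint ranges: [-2.96, 2.96], [-0.89, 2.26], [0.02, 2.5], [-1.34, 4.48], [0, 2.73], [-2.66, 2.66]. Speed limits (rad/s): [2.39, 2.39, 2.79, 3.14, 3.14, 3.14].

INTERFACE

Orientations are given as a rotation vector (axis times angle).
In Python, from plant import robot, viewer, order gives the robot as it stands.
- The arm moves only by the tool apply_moves, never from a script. Its argument "deltas" is a list of rows, each a list of 3 entries, a list of its own where there are three numbers: the finger opening in mm, from 0 to 93, then the shift along the tool's x, y, z in mm, then the turn about the tool's z in rad. In form: [[grip, [dx, dy, dz], yaw], ...]. A call has 1 to 5 rows; each row shifts and turns the commanded pose from where the row before left it, along the tool's axes as they then stand; what a row does not reach is not made up. A row lasts 1/8 s, in which the tool goes at most 62.5 mm and 10.7 degrees, less where a joint would pass 70% of its speed; a pose out of reach is approached as far as the arm can. A call is refused whole if a number of a shift passes 62.5 or a number of a turn 0.188, either way. A call with a gripper value outside its range is refused whole. The fingers move at their own pace and stop on an object; "grip_force" is the grip in N (left out, the last holds). Time passes only in rows, so rows that do not move let the fingers close. It gives the time, the measured TCP pose, the force and the opening at its end, in the units of the state.
- robot.read_state(): the state, without advancing time (a new reading comes with each control period).
- viewer.read_camera(name): name is "scene" or "top" or "wrist"; returns the picture (480x640x3 uint8, blue, green, red); there is no depth.
- viewer.get_calibration(name): a dict with "fx", "fy", "cx", "cy" (pixels), "R" (3x3) and "t" (3): a world point X has camera coordinates R X + t. Camera axes: x right, y down, z forward; pixel columns grow to the right and rows downward; lengths in m; the calibration is good to about 2 mm. The wrist camera is an equidistant fisheye: a pixel r from the principal point sees the ray r / f radians off the axis. A picture is of the moment at which its call begins: read the wrist's pose just before it. get_calibration takes no time and is no camera call; for the wrist camera it gives the pose at the moment of the call.
- order.close_job(): hands the job in, once; it reports no verdict.
The state is a dict: "t": time; "q": joint angles; "dq": joint speeds; "joint_torque": joint torques, N m; "tool_pos": TCP position; "orientation": TCP orientation; "force": force on the tool from outside, world axes, zero at the start; "wrist_torque": the same for the moment, N m; "opening": finger opening in m.
Only numpy, scipy, OpenCV 4.12 (cv2) and the standard library are available. Lean on these libraries where they do the work, as an engineer would, in place of code of your own. Each camera call takes 0.05 s, during which the arm holds its last target. There are 200 camera calls.

TASK

Set up the optical bench for the spectrum experiment: stand the four post-mounted optics gently on the four saddles of the rail, one on each, so that going away from the lamp they come in the order slit, lens, grating, screen. Each must stand upright in the middle of its saddle and squarely across the light path, so that the light from the lamp would run straight through the frames and meet the screen face on. Do not drop or tip any of them, and leave the prism table where it is.

Things in the scene. Friction and masses are not known exactly. Their poses are not given: they have to be found in the camera images.
- slit: Slit: narrow upright steel plate 34 wide, 56 high, 10 mm thick with a vertical 3 mm slot, its top 108 mm above the underside, on a post and a round dark base 50 mm across, 12 thick; loose, 0.26 kg. Origin: centre of the base's underside; z up, x = optical axis, through the thickness (both ways round alike), y across its width. Grip it across the thickness, near the top.
- lens: Lens: clear glass in a round upright black ring 66 mm across, 14 mm thick, its top 113 mm above the underside, on a post and a round dark base 56 mm across, 12 thick; loose, 0.3 kg. Origin: centre of the base's underside; z up, x = optical axis, through the thickness (both ways round alike), y across its width. Grip it across the thickness, near the top.
- grating: Grating: square upright aluminium frame 54 wide, 52 high, 12 mm thick, brass knobs out 12 mm at both sides, its top 106 mm above the underside, on a post and a square dark base 48 mm wide, 12 thick; 0.28 kg. Origin: centre of the base's underside; z up, x = optical axis, through the thickness (both ways round alike), y across its width. Grip it across the thickness, near the top.
- screen: Screen: plain white upright plate, the widest, 96 wide, 64 high, 10 mm thick, its top 112 mm above the underside, on a post and an oblong dark base 46 (x) by 70 mm (y), 12 thick; 0.32 kg. Origin: centre of the base's underside; z up, x = optical axis, through the thickness (both ways round alike), y across its width. Grip it across the thickness, near the top.
- lamp: Lamp, fixed at either end of the rail: upright black cylinder 56 mm across, 127 high, steel cap, pale windows. Origin: centre of its foot, on the rail, 14 mm above the table. The other end has a low grey block. The aluminium rail (650 x 56 x 14 mm) lies roughly left to right in front of the robot.
- prism_table: Prism table, not part of this job: horizontal round black disc 64 mm across, top 87 mm above the table, on a post and a round base 56 mm across; loose, 0.32 kg. Origin: centre of its underside.
- saddle_a: One of four like grey saddles fixed along the rail, centres some 110, 220, 330 and 440 mm from the lamp (+-12); the letters do not tell their order. Plate 64 mm along the rail (x) by 84 mm across it (y), 8 thick, small black knob at +y. Origin: centre of its underside, 14 mm above the table; its flat top is 8 mm above the origin.
- saddle_b: One of four like grey saddles fixed along the rail, centres some 110, 220, 330 and 440 mm from the lamp (+-12); the letters do not tell their order. Plate 64 mm along the rail (x) by 84 mm across it (y), 8 thick, small black knob at +y. Origin: centre of its underside, 14 mm above the table; its flat top is 8 mm above the origin.
- saddle_c: One of four like grey saddles fixed along the rail, centres some 110, 220, 330 and 440 mm from the lamp (+-12); the letters do not tell their order. Plate 64 mm along the rail (x) by 84 mm across it (y), 8 thick, small black knob at +y. Origin: centre of its underside, 14 mm above the table; its flat top is 8 mm above the origin.
- saddle_d: One of four like grey saddles fixed along the rail, centres some 110, 220, 330 and 440 mm from the lamp (+-12); the letters do not tell their order. Plate 64 mm along the rail (x) by 84 mm across it (y), 8 thick, small black knob at +y. Origin: centre of its underside, 14 mm above the table; its flat top is 8 mm above the origin.

How it is judged:
At the end, for the whole second after the job is handed in: Going away from the lamp: slit, lens, grating, screen, one on each saddle; each resting on the saddle's top, within 13 mm of its centre, optical axis within 0.2 rad of the rail's direction (either way round), upright within 0.1 rad, released and at rest (((horizontal distance between slit and saddle_a below 0.013 m and angle between the x axis of slit and the x axis of saddle_a, either way round below 0.2 rad) or (horizontal distance between slit and saddle_b below 0.013 m and angle between the x axis of slit and the x axis of saddle_b, either way round below 0.2 rad) or (horizontal distance between slit and saddle_c below 0.013 m and angle between the x axis of slit and the x axis of saddle_c, either way round below 0.2 rad) or (horizontal distance between slit and saddle_d below 0.013 m and angle between the x axis of slit and the x axis of saddle_d, either way round below 0.2 rad)) and height (world z) of slit between 0.017 and 0.028 m and angle between each of slit, lens, grating, screen's own z axis and vertical below 0.1 rad and linear speed of each of slit, lens, grating, screen below 0.02 m/s and angular speed of each of slit, lens, grating, screen below 0.2 rad/s and horizontal distance between slit and lamp below 0.165 m and ((horizontal distance between lens and saddle_a below 0.013 m and angle between the x axis of lens and the x axis of saddle_a, either way round below 0.2 rad) or (horizontal distance between lens and saddle_b below 0.013 m and angle between the x axis of lens and the x axis of saddle_b, either way round below 0.2 rad) or (horizontal distance between lens and saddle_c below 0.013 m and angle between the x axis of lens and the x axis of saddle_c, either way round below 0.2 rad) or (horizontal distance between lens and saddle_d below 0.013 m and angle between the x axis of lens and the x axis of saddle_d, either way round below 0.2 rad)) and height (world z) of lens between 0.017 and 0.028 m and horizontal distance between lens and lamp between 0.165 and 0.275 m and ((horizontal distance between grating and saddle_a below 0.013 m and angle between the x axis of grating and the x axis of saddle_a, either way round below 0.2 rad) or (horizontal distance between grating and saddle_b below 0.013 m and angle between the x axis of grating and the x axis of saddle_b, either way round below 0.2 rad) or (horizontal distance between grating and saddle_c below 0.013 m and angle between the x axis of grating and the x axis of saddle_c, either way round below 0.2 rad) or (horizontal distance between grating and saddle_d below 0.013 m and angle between the x axis of grating and the x axis of saddle_d, either way round below 0.2 rad)) and height (world z) of grating between 0.017 and 0.028 m and horizontal distance between grating and lamp between 0.275 and 0.385 m and ((horizontal distance between screen and saddle_a below 0.013 m and angle between the x axis of screen and the x axis of saddle_a, either way round below 0.2 rad) or (horizontal distance between screen and saddle_b below 0.013 m and angle between the x axis of screen and the x axis of saddle_b, either way round below 0.2 rad) or (horizontal distance between screen and saddle_c below 0.013 m and angle between the x axis of screen and the x axis of saddle_c, either way round below 0.2 rad) or (horizontal distance between screen and saddle_d below 0.013 m and angle between the x axis of screen and the x axis of saddle_d, either way round below 0.2 rad)) and height (world z) of screen between 0.017 and 0.028 m and horizontal distance between screen and lamp above 0.385 m); the robot touches nothing.
It fails at once if one of the four optics is knocked over or tipped (angle between any of slit, lens, grating, screen's own z axis and vertical above 0.5 rad).
It fails at once if one of the four optics is dropped or thrown: it moves faster than 0.5 m/s without the fingers touching it ((linear speed of slit above 0.5 m/s and contact force between the fingers and slit below 0.02 N) or (linear speed of lens above 0.5 m/s and contact force between the fingers and lens below 0.02 N) or (linear speed of grating above 0.5 m/s and contact force between the fingers and grating below 0.02 N) or (linear speed of screen above 0.5 m/s and contact force between the fingers and screen below 0.02 N)).
It fails at once if the prism table is shifted by more than 15 mm (distance of prism_table from where it was at the start of the episode above 0.015 m).
It also fails if it takes over 125 s, if anything falls off the work surface, if the arm or the gripper's body presses on something with over 40 N, if the wrist force passes 120 N, or if a joint passes its speed limit or range.

## Working session

There is one attempt and no reset: what is moved stays moved. The work goes in short steps, Python scripts to look and compute and a tool call to move; the robot and the scene stay as the last step left them, time stands still between calls to the robot, and variables do not carry over. Pictures are saved under pics/ and viewed, about 12 in all and at most 16, crops included, and the job is handed in when it is done.

Besides the shell and the picture viewer there is one more tool, called after "Request:" in YAML: its name, and indented under it one key for each argument. apply_moves: Moves the arm, as the interface text tells. Its arguments: {"type":"object","properties":{"deltas":{"type":"array"},"grip_force":{"type":"number"}},"required":["deltas"]}

```bash
mkdir -p pics; ls
python3 - <<'E'
from plant import robot, viewer, order
import cv2,numpy as np
np.set_printoptions(precision=4,suppress=True)
s=robot.read_state();print(s)
for n in("scene","top"):
    im=viewer.read_camera(n);cv2.imwrite(f"pics/{n}0.png",im);c=viewer.get_calibration(n);print(n,c)
E
```

```text
pics
{'t': 0.0, 'q': array([ 1.2216,  0.1311,  1.4893,  0.    ,  1.523 , -0.0854]), 'dq': array([ 0.0004,  0.0007, -0.0015, -0.0005,  0.0012,  0.0023]), 'joint_torque': array([ -0.0018, -55.9841, -49.176 ,   0.0765,   0.0354,  -0.0003]), 'tool_pos': array([0.1564, 0.579 , 0.4037]), 'orientation': array([-0.4131, -3.1139,  0.0028]), 'force': array([ 0.0913,  0.0573, -0.3799]), 'wrist_torque': array([ 0.0213,  0.0241, -0.0387]), 'opening': 0.09272620072650913}
scene {'fx': 471.2974347913671, 'fy': 471.2974347913671, 'cx': 315.2305642603053, 'cy': 229.3993371711832, 'R': array([[-0.7639,  0.6452, -0.0136],
       [ 0.375 ,  0.4267, -0.823 ],
       [-0.5252, -0.6338, -0.5679]]), 't': array([ 0.42  , -0.1838,  1.4225])}
top {'fx': 527.5190016498966, 'fy': 527.5190016498966, 'cx': 323.58521288945707, 'cy': 244.58558928595326, 'R': array([[ 0.0172, -0.9998, -0.0114],
       [-0.9985, -0.0166, -0.0529],
       [ 0.0527,  0.0123, -0.9985]]), 't': array([-0.0039,  0.534 ,  1.094 ])}
```

View pics/scene0.png

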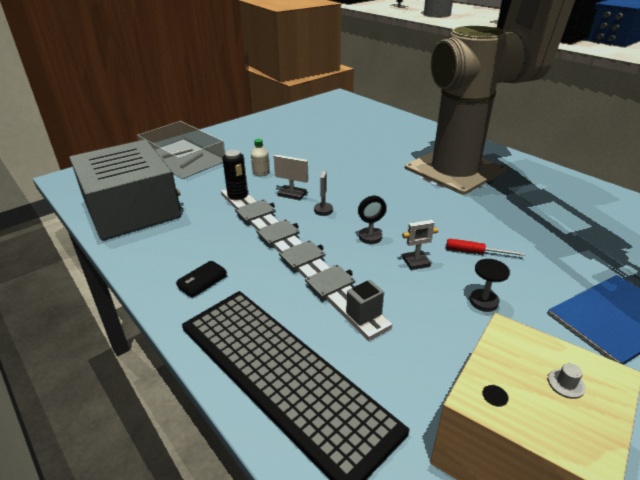

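View pics/top0.png

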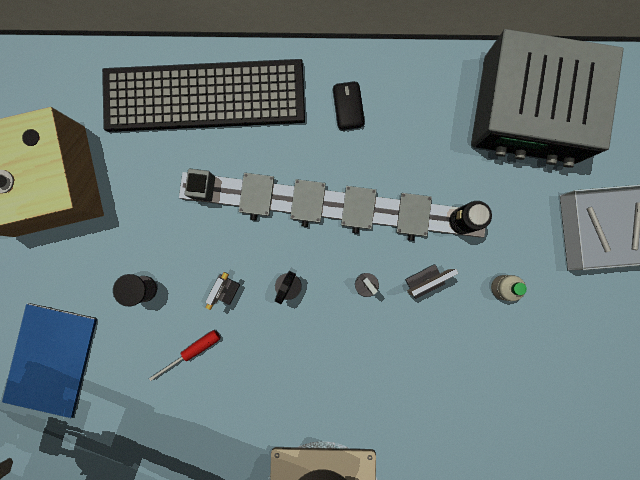

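The scene view shows the lamp at the far end, around (235,175). From there the row runs screen, slit, lens, grating, then the prism table at (488,285). In the top view the lamp is at (473,217) and the saddles are at columns 414, 359, 309 and 258. The optics are at the following positions:

| Optic | Top-view pixel |
|---|---|
| screen | (432,282) |
| slit | (369,286) |
| lens | (288,288) |
| grating | (220,290) |

```bash
cat > h.py <<'E'
from plant import robot, viewer, order
import cv2,numpy as np
from scipy.spatial.transform import Rotation as Ro
np.set_printoptions(precision=4,suppress=True)
def ray(n,uv,c=None):
    c=c or viewer.get_calibration(n);u,v=uv
    a=np.array([(u-c['cx'])/c['fx'],(v-c['cy'])/c['fy']])
    if n=='wrist':
        r=np.hypot(*a);d=np.array([*(a/r*np.sin(r) if r>0 else a),np.cos(r)])
    else: d=np.array([*a,1.])
    R=np.array(c['R']);return -R.T@np.array(c['t']),R.T@(d/np.linalg.norm(d))
def onz(n,uv,z,c=None):
    o,d=ray(n,uv,c);return o+d*(z-o[2])/d[2]
def tri(r1,r2):
    (a,d),(b,e)=r1,r2
    s=np.linalg.lstsq(np.array([d,-e]).T,b-a,rcond=None)[0]
    p,q=a+s[0]*d,b+s[1]*e;return (p+q)/2,np.linalg.norm(p-q)
def pix(n,X,c=None):
    c=c or viewer.get_calibration(n);p=np.array(c['R'])@X+np.array(c['t'])
    if n=='wrist':
        t=np.arctan2(np.hypot(p[0],p[1]),p[2]);k=t/np.hypot(p[0],p[1])
        return np.array([c['cx']+c['fx']*p[0]*k,c['cy']+c['fy']*p[1]*k])
    return np.array([c['cx']+c['fx']*p[0]/p[2],c['cy']+c['fy']*p[1]/p[2]])
E
python3 - <<'E'
from h import *
im=cv2.imread('pics/top0.png')
cv2.imwrite('pics/topc.png',cv2.resize(im[165:310,175:505],None,fx=2.4,fy=2.4,interpolation=cv2.INTER_CUBIC))
for k,uv,z in [('lamp',(477,215),.141),('end',(198,185),.05),('sA',(414,215),.022),('sB',(359,208),.022),('sC',(309,201),.022),('sD',(258,195),.022),('grat',(216,290),.106),('lens',(288,288),.113),('slit',(370,286),.108),('screen',(437,282),.112),('prism',(130,290),.087)]:print(k,onz('top',uv,z))
c=viewer.get_calibration('wrist');s=robot.read_state()
R=np.array(c['R']);T=Ro.from_rotvec(s['orientation']).as_matrix()
print('cam in tool',T.T@(-R.T@c['t']-s['tool_pos']),'axis',T.T@R[2],c['fx'],c['cx'],c['cy']);print('toolR',T)
E
```

```text
lamp [ 0.5871 -0.2807  0.141 ]
end [0.6502 0.2643 0.05  ]
sA [ 0.5986 -0.1826  0.022 ]
sB [ 0.6115 -0.0677  0.022 ]
sC [0.6246 0.0372 0.022 ]
sD [0.6355 0.1445 0.022 ]
grat [0.4384 0.2093 0.106 ]
lens [0.4448 0.0703 0.113 ]
slit [ 0.4512 -0.0861  0.108 ]
screen [ 0.4612 -0.2131  0.112 ]
prism [0.4347 0.3824 0.087 ]
cam in tool [ 0.0666 -0.0004  0.0204] axis [-0.2413  0.0008  0.9704] 371.64829954431775 322.74370533349884 236.69225659594537
toolR [[-0.9654  0.2607 -0.0006]
 [ 0.2607  0.9654 -0.0016]
 [ 0.0002 -0.0017 -1.    ]]
```

View pics/topc.png

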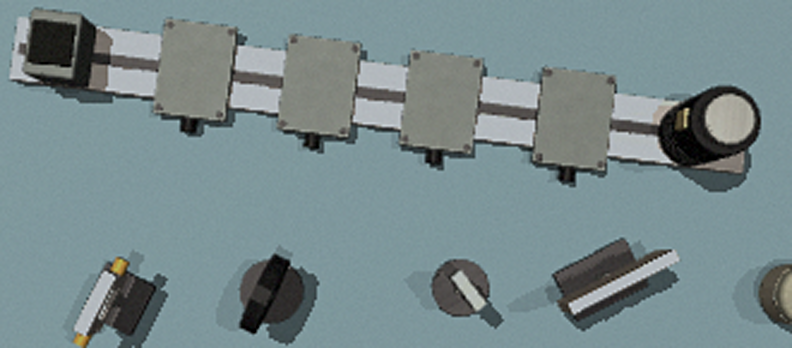

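Request:
apply_moves:
  deltas:
    - [93,[-41,-38,0],0]
    - [93,[-41,-38,0],0]
    - [93,[-41,-38,0],0]
    - [93,[-41,-38,0],0]
    - [93,[-41,-38,0],0]

```text
t: 0.72
tool_pos: [0.3053, 0.3407, 0.4044]
orientation: [-0.413, -3.114, 0.0]
force: [0.7, -0.2, -0.6]
opening: 0.0927
```

Request:
apply_moves:
  deltas:
    - [93,[-41,-38,0],0]
    - [93,[-41,-38,0],0]
    - [93,[-41,-38,0],0]
    - [93,[-41,-38,0],-0.15]
    - [93,[0,0,0],0]

```text
t: 1.35
tool_pos: [0.4248, 0.1499, 0.4043]
orientation: [-0.183, -3.136, 0.002]
force: [-0.1, 1.7, -0.3]
opening: 0.0929
```

```bash
cat >> h.py <<'E'
def shot(tag):
    import pickle
    c=viewer.get_calibration('wrist');im=viewer.read_camera('wrist')
    cv2.imwrite(f'pics/{tag}.png',im);pickle.dump(c,open(f'pics/{tag}.pkl','wb'));return im,c
def load(tag):
    import pickle
    return cv2.imread(f'pics/{tag}.png'),pickle.load(open(f'pics/{tag}.pkl','rb'))
def go(x,y,z,ang=None):
    "remaining tool-frame shift in mm to TCP (x,y,z); yaw so tool y axis points along ang (mod pi)"
    s=robot.read_state();T=Ro.from_rotvec(s['orientation']).as_matrix()
    print('t',round(s['t'],2),'pos',s['tool_pos'],'ang',np.arctan2(T[1,1],T[0,1]),'tilt',np.arccos(-T[2,2]),'q1,q6',s['q'][[0,5]],'F',s['force'],'open',s['opening'])
    d=(np.array([x,y,z])-s['tool_pos'])*1000
    print('delta tool mm',T.T@d,end=' ')
    if ang is not None:
        a=np.arctan2(T[1,1],T[0,1]);e=(a-ang+np.pi/2)%np.pi-np.pi/2;print('yaw',e)
    else: print()
E
python3 - <<'E'
from h import *
go(.42,.15,.404,1.457);shot('w0')
E
```

```text
t 1.35 pos [0.4248 0.1499 0.4043] ang 1.4541154661562679 tilt 0.0010514626256943518 q1,q6 [ 0.2257 -1.2284] F [-0.0783  1.6867 -0.2641] open 0.09287737515370094
delta tool mm [ 4.7339 -0.4244  0.3498] yaw -0.0028845338437322177
```

View pics/w0.png

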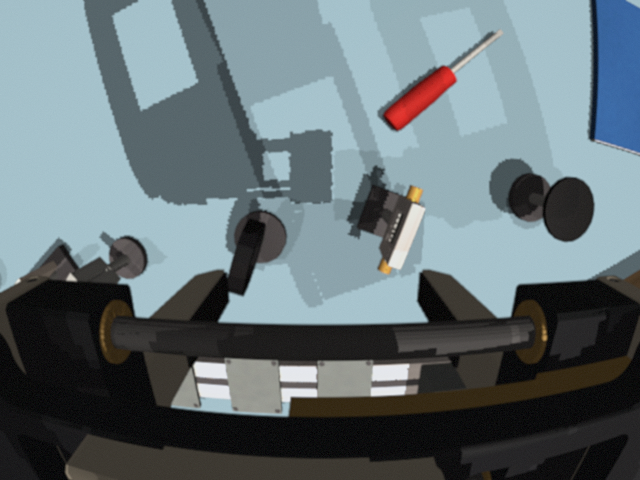

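The wrist view from behind shows the lens at (255,250), the grating at (395,235) and the prism table at (565,208). The gripper hides the rail, so I'll take two views from further out.

Request:
apply_moves:
  deltas:
    - [93,[-50,-29,0],0]
    - [93,[-50,-29,0],0]
    - [93,[0,0,0],0]

```text
t: 1.78
tool_pos: [0.5177, 0.0833, 0.4033]
orientation: [-0.184, -3.134, 0.001]
force: [-1.1, 1.1, 0.2]
opening: 0.0927
```

```bash
python3 -c "
from h import *
shot('w1')"
```

Request:
apply_moves:
  deltas:
    - [93,[-7,-57,0],0]
    - [93,[-7,-57,0],0]
    - [93,[-7,-57,0],0]
    - [93,[-7,-57,0],0]
    - [93,[0,0,0],0]

```text
t: 2.45
tool_pos: [0.5176, -0.147, 0.4049]
orientation: [-0.185, -3.136, 0.0]
force: [0.1, 1.3, -0.9]
opening: 0.0931
```

Run:
```python
from h import *
shot('w2');a,_=load('w1');b,_=load('w2')
cv2.imwrite('pics/w12.png',np.vstack([a[60:290],b[60:290]]))
t=cv2.imread('pics/top0.png');h=cv2.cvtColor(t,cv2.COLOR_BGR2HSV)
for k,p in dict(bg=(330,260),sad=(359,208),rail=(285,192),slit=(369,285),screen=(440,280),grat=(215,290),lens=(286,290)).items():print(k,t[p[1],p[0]],h[p[1],p[0]])
# saddles in top by colour: low saturation mid-grey
R=np.zeros(t.shape[:2],np.uint8);R[165:245,235:440]=1
m=((h[...,1]<50)&(h[...,2]>120)&(h[...,2]<185)&(R>0)).astype(np.uint8)
m=cv2.morphologyEx(m,cv2.MORPH_OPEN,np.ones((7,7)))
C,_=cv2.findContours(m,cv2.RETR_EXTERNAL,cv2.CHAIN_APPROX_NONE)
for c in C:
    if cv2.contourArea(c)<300: continue
    r=cv2.minAreaRect(c);bx=np.array([onz('top',p,.022)[:2] for p in cv2.boxPoints(r)])
    print(r,'centre',bx.mean(0),'sides',np.linalg.norm(bx[1]-bx[0]),np.linalg.norm(bx[2]-bx[1]),'ang',np.arctan2(*(bx[1]-bx[0])[::-1]))
```

```text
bg [158 152 128] [ 96  48 158]
sad [125 134 129] [ 47  17 134]
rail [190 185 178] [103  16 190]
slit [177 187 180] [ 51  14 187]
screen [193 189 183] [102  13 193]
grat [189 185 178] [101  15 189]
lens [27 29 29] [30 18 29]
((413.9769592285156, 213.6846466064453), (29.892370223999023, 39.81515121459961), 7.125016689300537) centre [ 0.6014 -0.1826] sides 0.08362693745723303 0.06236523324547937 ang -0.11384011459160275
((357.9384765625, 206.4923095703125), (30.512542724609375, 39.69111251831055), 7.125016689300537) centre [ 0.6147 -0.0654] sides 0.08352963659767444 0.06390496611127523 ang -0.108356851201452
((306.9913024902344, 200.0655059814453), (30.39765167236328, 39.38478469848633), 7.594643592834473) centre [0.6265 0.0414] sides 0.08303009625789588 0.0638889343704358 ang -0.11155171491053212
((255.4461669921875, 193.43075561523438), (30.26447296142578, 39.19497299194336), 7.125016689300537) centre [0.6389 0.15  ] sides 0.08278488180240919 0.06383377759457352 ang -0.0983410202383398
```

View pics/w12.png

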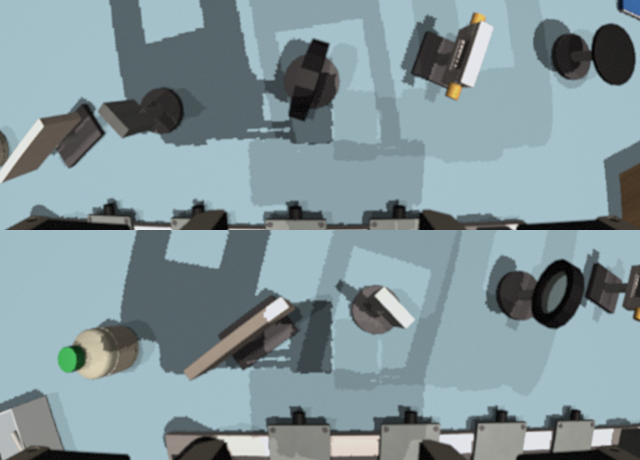

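The stacked wrist views show the optics and the four saddle fronts clearly:

- **w1 (upper half):** lens (313,80), grating (465,55)
- **w2 (lower half):** screen (240,335), slit (390,305), saddles along the bottom

Next I'll mask and triangulate.

```bash
cat > m.py <<'E'
from h import *
def blob(im,roi,f,k=1):
    x0,y0,x1,y1=roi;h=cv2.cvtColor(im[y0:y1,x0:x1],cv2.COLOR_BGR2HSV).astype(int)
    m=f(h[...,0],h[...,1],h[...,2]).astype(np.uint8)
    if k>1:m=cv2.morphologyEx(m,cv2.MORPH_OPEN,np.ones((k,k)))
    C,_=cv2.findContours(m,cv2.RETR_EXTERNAL,cv2.CHAIN_APPROX_NONE)
    c=max(C,key=cv2.contourArea)+np.array([[[x0,y0]]]);r=cv2.minAreaRect(c);return c,r
white=lambda h,s,v:(v>165)&(s<30)
black=lambda h,s,v:(v<45)
E
python3 - <<'E'
from m import *
t=cv2.imread('pics/top0.png');s=cv2.imread('pics/scene0.png');w1,c1=load('w1');w2,c2=load('w2')
ct=viewer.get_calibration('top')
def rep(k,im,n,c,roi,f,z,kk=1):
    ct_,r=blob(im,roi,f,kk);bx=cv2.boxPoints(r)
    P=np.array([onz(n,p,z,c)[:2] for p in bx]);a,b=P[1]-P[0],P[2]-P[1]
    l=a if np.linalg.norm(a)>np.linalg.norm(b) else b
    print(k,n,'px',np.array(r[0]),np.array(r[1]),'ctr',P.mean(0),'sides',np.linalg.norm(a),np.linalg.norm(b),'widthdir',np.arctan2(l[1],l[0])%np.pi)
    return r
T={}
for k,roi,f,z in [('slit',(355,270,390,305),white,.108),('screen',(400,260,465,305),white,.112),('grating',(200,265,235,312),white,.106),('lens',(270,265,305,310),black,.08)]:
    T[k]=rep(k,t,'top',ct,roi,f,z)
W={}
for k,im,c,roi,f,z in [('slit',w2,c2,(365,105,420,165),white,.108),('grating',w1,c1,(440,60,500,175),white,.106),('lens',w1,c1,(280,90,345,185),black,.08),('lens2',w2,c2,(520,80,590,165),black,.08),('screen',w2,c2,(180,110,300,215),white,.112)]:
    r=rep(k,im,'wrist',c,roi,f,z)
    if k in T: p,e=tri(ray('top',T[k][0],ct),ray('wrist',r[0],c));print('   tri',p,'gap',e)
# scene screen top corners, saddles height
C,r=blob(s,(268,145,318,195),lambda h,s,v:(v>150)&(s<60));print('scene screen box',cv2.boxPoints(r).tolist())
C,r=blob(s,(230,195,370,305),lambda h,s,v:(v>165)&(s<30))
x=np.vstack([np.hstack([cv2.resize(w2[90:240,160:440],None,fx=2.8,fy=2.8)]),cv2.resize(s[140:190,250:390],None,fx=5.6,fy=3.4)[:,:784]])
cv2.imwrite('pics/x.png',x)
E
```

```text
slit top px [369.92 285.56] [16.8  4.4] ctr [ 0.4521 -0.086 ] sides 0.008428705558525413 0.03199281872824548 widthdir 0.6584845736612719
screen top px [434.4753 281.9518] [ 4.6022 49.2129] ctr [ 0.4612 -0.2083] sides 0.09388903706353673 0.008704029198129735 widthdir 2.05927776490999
grating top px [213.7905 290.6516] [ 5.6279 27.3299] ctr [0.4371 0.2135] sides 0.05220091427628867 0.01088807014346495 widthdir 2.684591365611869
lens top px [285.4227 287.299 ] [10.5596 33.5064] ctr [0.4452 0.078 ] sides 0.06575138644645123 0.02085028445222703 widthdir 2.7428654045628855
slit wrist px [394.629  136.8793] [46.384  13.7103] ctr [ 0.4499 -0.0853] sides 0.010440894185133134 0.03485284525417644 widthdir 0.6666997536712763
   tri [ 0.451  -0.0858  0.1094] gap 0.002259247439773769
grating wrist px [477.4 113.3] [14.2302 67.989 ] ctr [0.4345 0.2145] sides 0.05612751654703009 0.012275087802304506 widthdir 2.692474020219125
   tri [0.4361 0.2127 0.109 ] gap 0.0020435524503704533
lens wrist px [311.4 140.8] [28.4605 79.6894] ctr [0.4453 0.0821] sides 0.0651618075060735 0.022942076023624185 widthdir 2.701290725723031
   tri [0.4443 0.0812 0.0426] gap 0.0006745356088473598
lens2 wrist px [557.0264 124.2441] [47.0916 65.1153] ctr [0.4442 0.0833] sides 0.06882765912112794 0.05459696475511055 widthdir 2.4105763058562135
screen wrist px [273.955  139.0612] [13.3118 27.0561] ctr [ 0.4416 -0.1742] sides 0.019822783030555735 0.009845085131246847 widthdir 2.0484563480516607
   tri [ 0.4643 -0.1074  0.628 ] gap 0.008987887963606545
scene screen box [[268.0, 145.0], [317.0, 145.0], [317.0, 194.0], [268.0, 194.0]]
```

View pics/x.png

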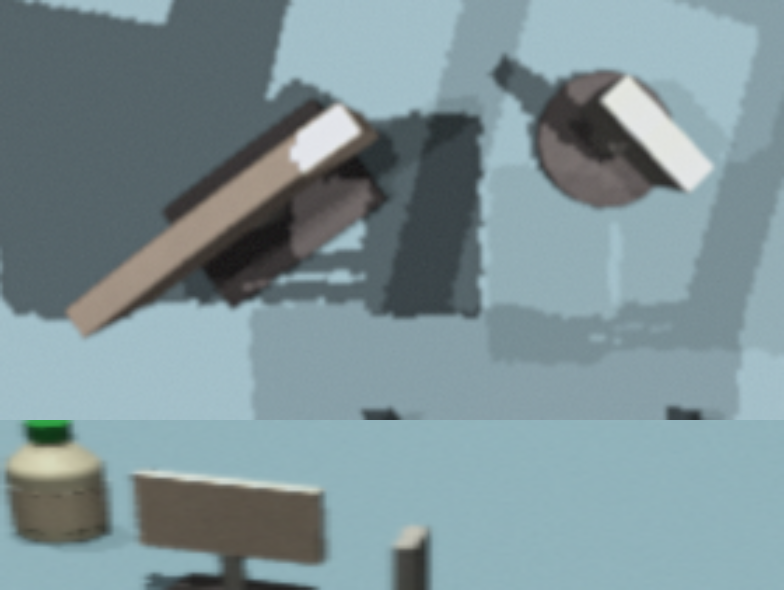

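Screen top-edge ends, converted from the crop, are (187,206) and (285.4,131.8) in w2. In the scene picture they are (273.9,155.3) and (307.7,160.3).

Run:
```python
from m import *
t=cv2.imread('pics/top0.png');s=cv2.imread('pics/scene0.png');w2,c2=load('w2')
_,r=blob(t,(400,260,465,305),white);b=cv2.boxPoints(r);d=sorted([(b[i]+b[(i+1)%4])/2 for i in range(4) if np.linalg.norm(b[i]-b[(i+1)%4])<15],key=lambda p:p[0])
for top,w,sc in [(d[1],(187,206),(273.9,155.3)),(d[0],(285.4,131.8),(307.7,160.3))]:
    print('end',top,tri(ray('top',top),ray('wrist',w,c2)),tri(ray('top',top),ray('scene',sc)))
# saddle top height: dark knob-free grey plates in scene, centroid vs top
h=cv2.cvtColor(s,cv2.COLOR_BGR2HSV);ps=[(413.98,213.68),(357.94,206.49),(306.99,200.07),(255.45,193.43)]
for p in ps:
    X=onz('top',p,.022);u=pix('scene',X).round().astype(int)
    m=((h[...,1]<40)&(h[...,2]>85)&(h[...,2]<165)).astype(np.uint8);m=cv2.morphologyEx(m,cv2.MORPH_OPEN,np.ones((5,5)))
    n,l,st,ce=cv2.connectedComponentsWithStats(m,connectivity=4)
    i=l[u[1],u[0]];print('saddle',u,st[i],ce[i],tri(ray('top',p),ray('scene',ce[i])) if i else h[u[1],u[0]])
go(.461,-.2085,.42,.484)
```

```text
end [456.3761 270.7343] (array([ 0.483 , -0.2515,  0.1056]), np.float64(0.0006928088695267209)) (array([ 0.4827, -0.2501,  0.1089]), np.float64(0.0012554694995283021))
end [412.5745 293.1693] (array([ 0.4397, -0.1621,  0.1436]), np.float64(0.0012215472647102452)) (array([ 0.4372, -0.1655,  0.1104]), np.float64(0.0050293356422921945))
saddle [254 208] [238 200  34  19 416] [254.4688 209.0216] (array([ 0.6009, -0.1824,  0.0198]), np.float64(0.0016935525215244624))
saddle [277 230] [260 220  36  21 496] [277.5242 230.2802] (array([ 0.6141, -0.0649,  0.0204]), np.float64(0.0018309543977050758))
saddle [301 252] [282 241  39  24 616] [301.1948 252.8994] (array([0.6264, 0.0418, 0.0199]), np.float64(0.0007987843894110765))
saddle [329 278] [309 265  43  29 785] [329.7197 279.279 ] (array([0.6385, 0.1508, 0.0198]), np.float64(0.0016732379013980432))
t 2.5 pos [ 0.5178 -0.1453  0.4048] ang 1.454711151247812 tilt 0.0007020175383609035 q1,q6 [-0.3692 -1.824 ] F [-0.4095  0.6847 -0.0744] open 0.0931234772898152
delta tool mm [ 49.0792 -69.3022 -15.2238] yaw 0.9707111512478122
```

Request:
apply_moves:
  deltas:
    - [93,[24.5,-34.6,0],0]
    - [93,[24.5,-34.6,0],0]
    - [93,[0,0,0],0.162]
    - [93,[0,0,0],0.162]
    - [93,[0,0,0],0.162]

```text
t: 3.12
tool_pos: [0.462, -0.2062, 0.4049]
orientation: [0.933, 3.0, 0.001]
force: [0.6, -0.2, 0.7]
opening: 0.0933
```

Request:
apply_moves:
  deltas:
    - [93,[0,0,0],0.162]
    - [93,[0,0,0],0.162]
    - [93,[0,0,0],0.161]
    - [93,[0,0,40],0]
    - [93,[0,0,0],0]

```text
t: 3.75
tool_pos: [0.461, -0.2059, 0.3618]
orientation: [-1.615, -2.688, -0.001]
force: [0.1, 0.5, -0.2]
opening: 0.0928
```

Run:
```python
from m import *
go(.461,-.2083,.266,.484)
im,c=shot('w3');cv2.imwrite('pics/s3.png',viewer.read_camera('top')[200:340,330:530])
w,c=load('w3');cv2.imwrite('pics/w3v.png',np.vstack([w[200:],]))
```

```text
t 3.75 pos [ 0.461  -0.2059  0.3618] ang 0.48863630958413645 tilt 0.00619892695760432 q1,q6 [-0.5219 -1.0106] F [ 0.1093  0.5054 -0.162 ] open 0.09275941420349904
delta tool mm [-2.6057 -0.8783 95.8242] yaw 0.004636309584136411
```

View pics/w3.png

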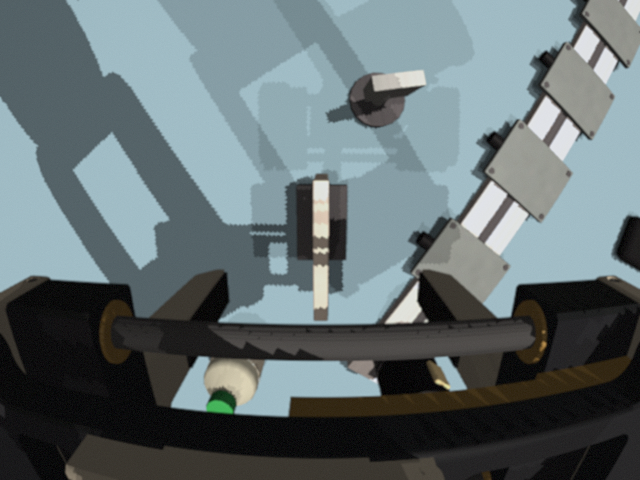

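The wrist picture shows the screen edge upright at column 321, centred and aligned between the fingers. I'll descend and grip.

Request:
apply_moves:
  deltas:
    - [93,[-2.6,-0.9,32],0]
    - [93,[0,0,32],0]
    - [93,[0,0,31.8],0]
    - [40,[0,0,0],0]
    - [40,[0,0,0],0]
  grip_force: 25

```text
t: 4.47
tool_pos: [0.463, -0.2119, 0.2713]
orientation: [1.62, 2.689, 0.0]
force: [-0.1, 0.4, 1.1]
opening: 0.0777
```

Request:
apply_moves:
  deltas:
    - [20,[0,0,0],0]
    - [5,[0,0,0],0]
    - [5,[0,0,0],0]
    - [5,[0,0,0],0]
    - [5,[0,0,0],0]
  grip_force: 25

```text
t: 5.1
tool_pos: [0.462, -0.2117, 0.2689]
orientation: [-1.622, -2.691, 0.0]
force: [0.1, 0.3, -0.9]
opening: 0.0276
```

Request:
apply_moves:
  deltas:
    - [5,[0,0,0],0]
    - [5,[0,0,0],0]
    - [5,[0,0,0],0]
    - [5,[0,0,0],0]
    - [5,[0,0,0],0]

```text
t: 5.72
tool_pos: [0.462, -0.2117, 0.2688]
orientation: [-1.622, -2.691, 0.0]
force: [0.1, -0.2, -1.5]
opening: 0.0099
```

Run:
```python
from h import *
go(.461,-.2083,.266,.484)
```

```text
t 5.72 pos [ 0.462  -0.2117  0.2688] ang 0.4860201747706673 tilt 0.00015229559461881314 q1,q6 [-0.5306 -1.0166] F [ 0.1    -0.2043 -1.547 ] open 0.009905249938558925
delta tool mm [3.4903 0.6816 2.848 ] yaw 0.0020201747706671824
```

Request:
apply_moves:
  deltas:
    - [5,[0,0,-15],0]
    - [5,[0,0,-45],0]
    - [5,[0,0,-45],0]
    - [5,[0,0,-45],0]
    - [5,[0,0,0],0]

```text
t: 6.35
tool_pos: [0.4629, -0.2121, 0.4244]
orientation: [1.617, 2.683, 0.0]
force: [1.0, 0.1, -4.3]
opening: 0.0097
```

Run:
```python
from m import *
w,c=load('w3')
a,b=[onz('wrist',p,.110,c) for p in [(321,175),(321,319)]];print('screen from w3',a,b,(a+b)/2)
w,c=shot('w4')
T=Ro.from_rotvec(robot.read_state()['orientation']).as_matrix()
go(.6425,.1496,.42,1.459)
cv2.imwrite('pics/w4c.png',w[100:340,200:440])
```

```text
screen from w3 [ 0.4359 -0.1629  0.11  ] [ 0.4819 -0.2495  0.11  ] [ 0.4589 -0.2062  0.11  ]
t 6.4 pos [ 0.4624 -0.2119  0.4212] ang 0.486067514430891 tilt 0.004298820122671235 q1,q6 [-0.5305 -1.0166] F [ 0.3047 -0.1284 -4.2147] open 0.009457229955559955
delta tool mm [235.4652 328.0998   1.1319] yaw -0.972932485569109
```

View pics/w4c.png

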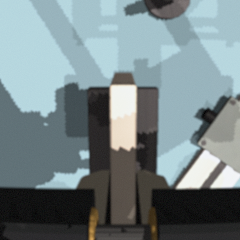

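The plate edge is still centred in the jaws at column 323, with its near end at about row 185. Carrying it to the far saddle.

Request:
apply_moves:
  deltas:
    - [5,[20,28,0],0]
    - [5,[38,53,0],0]
    - [5,[38,53,0],0]
    - [5,[38,53,0],0]
    - [5,[38,53,0],0]

```text
t: 7.02
tool_pos: [0.5891, 0.0447, 0.4163]
orientation: [-1.62, -2.688, 0.003]
force: [0.4, -1.9, -4.4]
opening: 0.0099
```

Request:
apply_moves:
  deltas:
    - [5,[38,53,0],0]
    - [5,[25,35,0],0]
    - [5,[0,0,0],-0.1]
    - [5,[0,0,0],-0.175]
    - [5,[0,0,0],-0.175]

```text
t: 7.65
tool_pos: [0.6357, 0.1374, 0.4156]
orientation: [-0.97, -2.983, 0.003]
force: [0.1, 0.5, -3.4]
opening: 0.0097
```

Request:
apply_moves:
  deltas:
    - [5,[0,0,0],-0.175]
    - [5,[0,0,0],-0.175]
    - [5,[0,0,0],-0.173]
    - [5,[0,0,0],0]
    - [5,[0,0,0],0]

```text
t: 8.28
tool_pos: [0.636, 0.1371, 0.4174]
orientation: [-0.182, -3.134, 0.001]
force: [-0.6, 0.1, -4.2]
opening: 0.0096
```

Run:
```python
from m import *
w,c=load('w4');X=onz('wrist',(323,185),.4212-.159,c);x=(X-np.array([.4624,-.2119,.4212]));a=.486
print('near end in tool x',x@[-np.sin(a),np.cos(a),0],'-> centre off',x@[-np.sin(a),np.cos(a),0]-.048)
go(.6425,.1496,.290,1.459)
```

```text
near end in tool x 0.04989236627960497 -> centre off 0.0018923662796049706
t 8.28 pos [0.636  0.1371 0.4174] ang 1.4550815912208088 tilt 0.0023010704653853406 q1,q6 [ 0.1335 -1.3216] F [-0.5901  0.0612 -4.2107] open 0.009642928605306892
delta tool mm [ -5.2861  13.2491 127.3908] yaw -0.003918408779191251
```

Request:
apply_moves:
  deltas:
    - [5,[-4,13,20],0]
    - [5,[0,0,40],0]
    - [5,[0,0,40],0]
    - [5,[0,0,20],0]
    - [5,[0,0,0],0]

```text
t: 8.9
tool_pos: [0.6409, 0.1499, 0.2962]
orientation: [-0.176, -3.132, 0.001]
force: [0.0, 0.1, -3.8]
opening: 0.0097
```

Run:
```python
from m import *
go(.6415,.150,.291,1.459)
cv2.imwrite('pics/sc5.png',cv2.resize(viewer.read_camera('scene')[200:340,240:420],None,fx=4,fy=4))
```

```text
t 8.9 pos [0.6409 0.1499 0.2962] ang 1.4586144487160877 tilt 0.004553700358677465 q1,q6 [ 0.1518 -1.3068] F [ 0.0079  0.1058 -3.7808] open 0.009666667585767013
delta tool mm [-0.634   0.1952  5.1587] yaw -0.0003855512839123776
```

View pics/sc5.png

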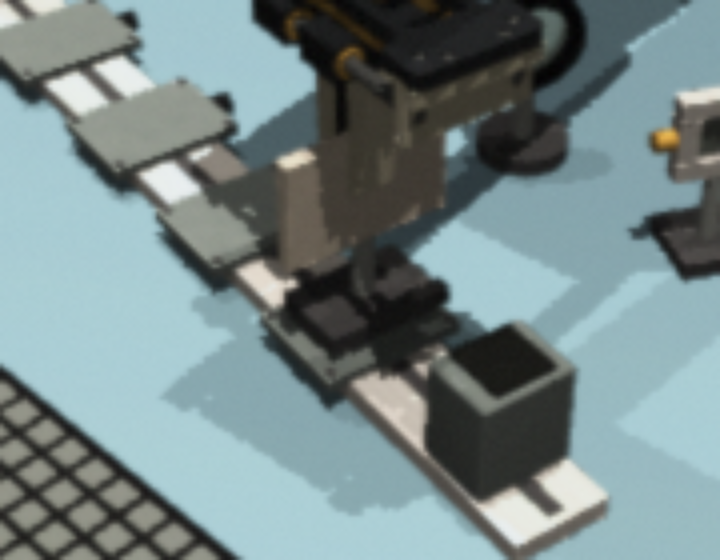

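The screen hovers squarely just above the far saddle. Lowering it slowly until contact.

Request:
apply_moves:
  deltas:
    - [5,[0,0,2],0]
    - [5,[0,0,1.5],0]
    - [5,[0,0,1],0]
    - [5,[0,0,0.5],0]
    - [5,[0,0,0],0]

```text
t: 9.57
tool_pos: [0.6417, 0.1496, 0.294]
orientation: [0.176, 3.137, 0.0]
force: [0.6, 0.4, -3.8]
opening: 0.0098
```

Request:
apply_moves:
  deltas:
    - [5,[0,0,1],0]
    - [5,[0,0,0],0]
    - [5,[0,0,1],0]
    - [5,[0,0,0],0]

```text
t: 10.07
tool_pos: [0.6416, 0.1496, 0.2918]
orientation: [-0.176, -3.136, 0.0]
force: [-0.2, -0.0, -4.5]
opening: 0.01
```

Request:
apply_moves:
  deltas:
    - [5,[0,0,1],0]
    - [5,[0,0,0],0]
    - [5,[0,0,0.5],0]
    - [5,[0,0,0],0]

```text
t: 10.58
tool_pos: [0.6418, 0.1497, 0.2911]
orientation: [0.175, 3.136, 0.0]
force: [-2.5, -0.0, 3.1]
opening: 0.0099
```

Contact at 0.291: the force went from -4 to +3 N. Releasing a little way, then rising.

Request:
apply_moves:
  deltas:
    - [14,[0,0,-0.5],0]
    - [20,[0,0,0],0]
    - [36,[0,0,0],0]
    - [36,[0,0,0],0]
    - [36,[0,0,0],0]

```text
t: 11.2
tool_pos: [0.6417, 0.1496, 0.2909]
orientation: [-0.176, -3.137, 0.0]
force: [0.4, 0.0, -0.4]
opening: 0.0356
```

Request:
apply_moves:
  deltas:
    - [36,[0,0,-30],0]
    - [36,[0,0,-45],0]
    - [93,[0,0,-45],0]
    - [93,[0,0,0],0]
    - [93,[0,0,0],0]

```text
t: 11.82
tool_pos: [0.6416, 0.1496, 0.4105]
orientation: [-0.176, -3.136, 0.0]
force: [-0.0, 0.4, -0.6]
opening: 0.0614
```

Run:
```python
from m import *
go(.4365,.2132,.41,1.118)
cv2.imwrite('pics/t6.png',viewer.read_camera('top'))
```

```text
t 11.82 pos [0.6416 0.1496 0.4105] ang 1.4589761316274619 tilt 0.00024183752244612646 q1,q6 [ 0.1512 -1.3077] F [-0.0323  0.4403 -0.6252] open 0.061363340352855913
delta tool mm [210.9095  40.3529   0.5388] yaw 0.34097613162746176
```

Request:
apply_moves:
  deltas:
    - [93,[35,7,0],0]
    - [93,[58,11,0],0]
    - [93,[58,11,0],0]
    - [93,[58,11,0],0]
    - [93,[2,0,0],0.17]

```text
t: 12.5
tool_pos: [0.4329, 0.2137, 0.4085]
orientation: [-0.441, -3.106, 0.002]
force: [0.4, 1.6, -0.5]
opening: 0.0931
```

Request:
apply_moves:
  deltas:
    - [93,[0,0,0],0.171]
    - [93,[0,0,30],0]
    - [93,[0,0,0],0]
    - [93,[0,0,0],0]

```text
t: 13.0
tool_pos: [0.4363, 0.2128, 0.3806]
orientation: [-0.705, -3.06, 0.001]
force: [0.7, 0.6, 0.2]
opening: 0.093
```

```bash
cat > mm.py <<'E'
from m import *
def top(roi,z,f=white,tag='x'):
    w,c=shot(tag);C,r=blob(w,roi,f);bx=cv2.boxPoints(r);P=np.array([onz('wrist',p,z,c)[:2] for p in bx]);a,b=P[1]-P[0],P[2]-P[1]
    l=a if np.linalg.norm(a)>np.linalg.norm(b) else b
    ang=(np.arctan2(l[1],l[0])-np.pi/2+np.pi)%np.pi
    print('px',r,'ctr',P.mean(0),'sides',np.linalg.norm(a),np.linalg.norm(b),'jaw ang',ang);return P.mean(0),ang
E
python3 - <<'E'
from mm import *
p,a=top((240,120,400,318),.107,tag='w7');go(*p,.26,a)
go(.436,.2132,.26,1.118)
E
```

```text
px ((326.50006103515625, 281.5), (0.7276068925857544, 7.033533096313477), 75.96376037597656) ctr [0.464  0.2019] sides 0.005131709144853252 0.0005653006678110146 jaw ang 2.9511628588490684
t 13.05 pos [0.4366 0.2129 0.3813] ang 1.118064308445581 tilt 9.937200863453143e-05 q1,q6 [ 0.348 -0.77 ] F [ 0.4362 -0.2125  0.7687] open 0.09296574447750428
delta tool mm [-29.5104   2.0948 121.3243] yaw 1.3084941031863058
t 13.05 pos [0.4366 0.2129 0.3813] ang 1.118064308445581 tilt 9.937200863453143e-05 q1,q6 [ 0.348 -0.77 ] F [ 0.4362 -0.2125  0.7687] open 0.09296574447750428
delta tool mm [  0.6665   0.035  121.3271] yaw 6.430844558091842e-05
```

View pics/w7.png

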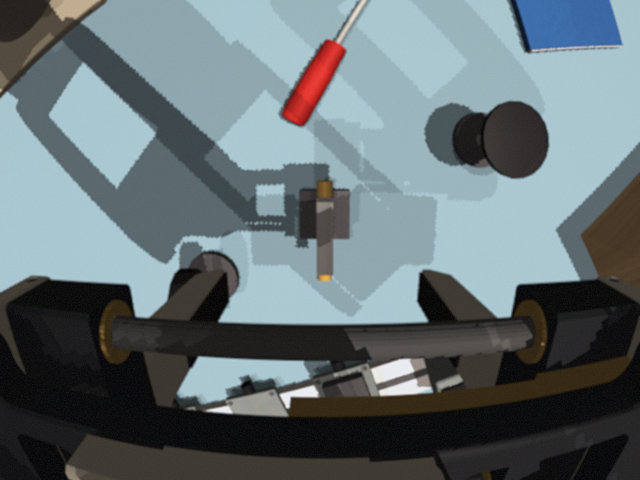

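The grating's top edge is at column 325, rows 197–275, parallel to the pads. The lens (215,275) and prism table (515,140) are clear of the fingers. Descending.

Request:
apply_moves:
  deltas:
    - [93,[0,0,40],0]
    - [93,[0,0,40],0]
    - [93,[0,0,38],0]
    - [30,[0,0,2],0]
    - [30,[0,0,0],0]

```text
t: 13.68
tool_pos: [0.4372, 0.2131, 0.2627]
orientation: [0.705, 3.06, 0.002]
force: [0.3, 0.4, 0.6]
opening: 0.0777
```

Request:
apply_moves:
  deltas:
    - [30,[0,0,0],0]
    - [30,[0,0,0],0]
    - [5,[0,0,0],0]
    - [5,[0,0,0],0]
    - [5,[0,0,0],0]

```text
t: 14.3
tool_pos: [0.4364, 0.2129, 0.2609]
orientation: [-0.705, -3.061, 0.0]
force: [-0.2, -0.1, -0.1]
opening: 0.0277
```

Request:
apply_moves:
  deltas:
    - [5,[0,0,0],0]
    - [5,[0,0,0],0]
    - [5,[0,0,0],0]
    - [5,[0,0,0],0]

```text
t: 14.8
tool_pos: [0.4364, 0.2129, 0.2608]
orientation: [-0.705, -3.061, 0.0]
force: [0.1, -0.5, -1.5]
opening: 0.0119
```

Run:
```python
from mm import *
w,c=load('w7');a,b=[onz('wrist',p,.107,c) for p in [(325,197),(325,275)]];print(a,b,(a+b)/2,np.linalg.norm(a-b))
go(.436,.2132,.261,1.118)
```

```text
[0.4081 0.2277 0.107 ] [0.459  0.2031 0.107 ] [0.4335 0.2154 0.107 ] 0.056603828291530565
t 14.8 pos [0.4364 0.2129 0.2608] ang 1.1180248122136693 tilt 0.0001900798473735545 q1,q6 [ 0.3482 -0.7698] F [ 0.0825 -0.468  -1.5247] open 0.011879830542180123
delta tool mm [ 0.5132  0.1157 -0.1896] yaw 2.481221366923414e-05
```

Request:
apply_moves:
  deltas:
    - [5,[0,0,-15],0]
    - [5,[0,0,-45],0]
    - [5,[0,0,-50],0]
    - [5,[0,0,-45],0]
    - [5,[-30,-9,0],0]

```text
t: 15.42
tool_pos: [0.4599, 0.1927, 0.4223]
orientation: [0.7, 3.055, 0.008]
force: [-0.0, 0.4, -3.3]
opening: 0.0117
```

Request:
apply_moves:
  deltas:
    - [5,[-58,-16,0],0]
    - [5,[-58,-16,0],0]
    - [5,[-58,-16,0],0]
    - [5,[-43,-14,0],0]
    - [5,[0,0,0],-0.17]

```text
t: 16.05
tool_pos: [0.629, 0.0381, 0.4157]
orientation: [-0.443, -3.109, 0.001]
force: [-0.7, -0.4, -2.9]
opening: 0.0122
```

Request:
apply_moves:
  deltas:
    - [5,[0,0,0],-0.171]
    - [5,[0,0,30],0]
    - [5,[0,0,0],0]
    - [5,[0,0,0],0]

```text
t: 16.55
tool_pos: [0.6275, 0.041, 0.387]
orientation: [0.176, 3.136, 0.0]
force: [-0.1, -0.3, -2.6]
opening: 0.0118
```

Run:
```python
from mm import *
go(.6275,.0414,.2855,1.459)
```

```text
t 16.55 pos [0.6275 0.041  0.387 ] ang 1.4588291156264963 tilt 0.00025248876111948914 q1,q6 [-0.0162 -1.4751] F [-0.1461 -0.3398 -2.5722] open 0.011794556778812294
delta tool mm [  0.0869   0.3586 101.4933] yaw -0.00017088437350376573
```

Request:
apply_moves:
  deltas:
    - [5,[0,0,25],0]
    - [5,[0,0,45],0]
    - [5,[0,0,25],0]
    - [5,[0,0,6],0]
    - [5,[0,0,0],0]

```text
t: 17.18
tool_pos: [0.628, 0.041, 0.2865]
orientation: [0.175, 3.135, 0.0]
force: [-0.2, -0.8, -2.3]
opening: 0.0115
```

Request:
apply_moves:
  deltas:
    - [5,[0,0,0],0]
    - [5,[0,0,1],0]
    - [5,[0,0,0],0]
    - [5,[0,0,1],0]
    - [5,[0,0,0],0]

```text
t: 17.8
tool_pos: [0.6277, 0.0409, 0.2833]
orientation: [0.175, 3.136, -0.0]
force: [-0.3, 0.1, -0.2]
opening: 0.0118
```

Request:
apply_moves:
  deltas:
    - [5,[0,0,0.7],0]
    - [5,[0,0,0],0]
    - [5,[0,0,0],0]

```text
t: 18.18
tool_pos: [0.6279, 0.0409, 0.2832]
orientation: [0.175, 3.135, -0.0]
force: [1.5, -1.4, 5.8]
opening: 0.0113
```

Request:
apply_moves:
  deltas:
    - [16,[0,0,-0.7],0]
    - [22,[0,0,0],0]
    - [38,[0,0,0],0]
    - [38,[0,0,0],0]
    - [38,[0,0,0],0]

```text
t: 18.8
tool_pos: [0.6275, 0.041, 0.2828]
orientation: [-0.175, -3.136, -0.0]
force: [-0.1, -1.1, -0.1]
opening: 0.0379
```

Request:
apply_moves:
  deltas:
    - [38,[0,0,-30],0]
    - [38,[0,0,-45],0]
    - [93,[0,0,-45],0]
    - [93,[50,8,0],0]
    - [93,[55,8,0],0]

```text
t: 19.42
tool_pos: [0.5243, 0.0687, 0.4038]
orientation: [0.176, 3.135, 0.0]
force: [0.6, -0.2, 1.2]
opening: 0.0637
```

Run:
```python
from mm import *
go(.4448,.0805,.38,1.15)
cv2.imwrite('pics/s8.png',cv2.resize(viewer.read_camera('scene')[130:330,220:420],None,fx=3,fy=3))
```

```text
t 19.43 pos [0.5243 0.0687 0.4038] ang 1.458373735017014 tilt 0.0017672625567784171 q1,q6 [ 0.0333 -1.4251] F [ 0.5625 -0.1609  1.176 ] open 0.06374357691226526
delta tool mm [80.397   2.7784 23.6222] yaw 0.30837373501701415
```

View pics/s8.png

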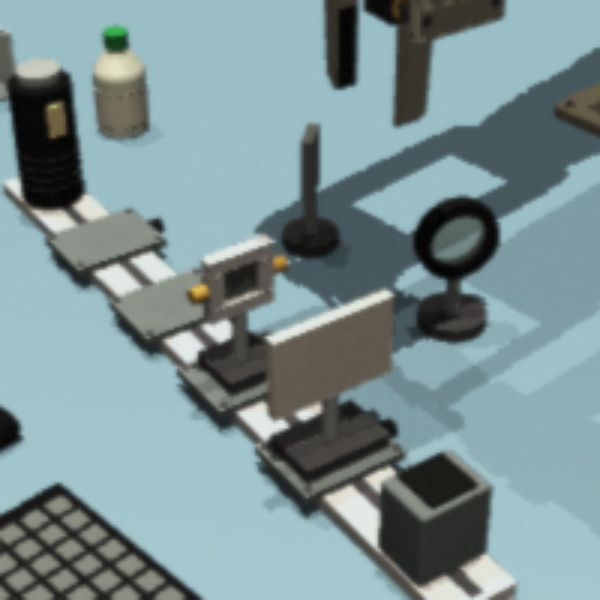

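The screen (330,370) and grating (240,300) stand upright and square on saddles 4 and 3. Next is the lens.

Request:
apply_moves:
  deltas:
    - [93,[40,1.4,0],0]
    - [93,[40,1.4,0],0]
    - [93,[0,0,0],0.155]
    - [93,[0,0,23],0.153]
    - [93,[0,0,0],0]

```text
t: 20.1
tool_pos: [0.445, 0.0803, 0.3785]
orientation: [-0.652, -3.07, 0.001]
force: [-0.9, -0.1, -0.3]
opening: 0.0927
```

Run:
```python
from mm import *
go(.4448,.0805,.272,1.15);shot('w9')
```

```text
t 20.1 pos [0.445  0.0803 0.3785] ang 1.1519935734983668 tilt 0.0029449863527024026 q1,q6 [ 0.065  -1.0869] F [-0.8955 -0.099  -0.3349] open 0.09271743645414242
delta tool mm [  0.0354   0.2358 106.4805] yaw 0.0019935734983669295
```

View pics/w9.png

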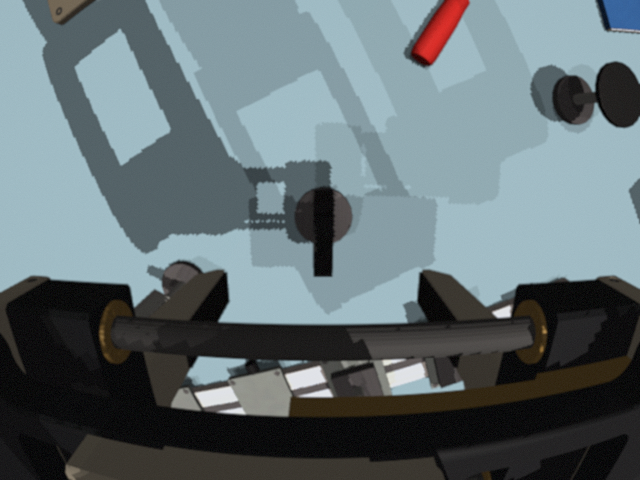

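The lens ring is at column 323, rows 187–276, parallel to the pads and centred. Its base is centred at (323,215).

Request:
apply_moves:
  deltas:
    - [93,[0,0,40],0]
    - [93,[0,0,40],0]
    - [93,[0,0,27],0]
    - [30,[0,0,2.5],0]
    - [30,[0,0,0],0]

```text
t: 20.78
tool_pos: [0.4464, 0.0803, 0.2718]
orientation: [0.652, 3.072, 0.001]
force: [-0.1, 0.2, 0.6]
opening: 0.0771
```

Request:
apply_moves:
  deltas:
    - [30,[0,0,0],0]
    - [30,[0,0,0],0]
    - [5,[0,0,0],0]
    - [5,[0,0,0],0]
    - [5,[0,0,0],0]

```text
t: 21.4
tool_pos: [0.4457, 0.0803, 0.2704]
orientation: [-0.655, -3.073, 0.0]
force: [-0.3, -0.4, -0.2]
opening: 0.0277
```

Request:
apply_moves:
  deltas:
    - [5,[0,0,0],0]
    - [5,[0,0,0],0]
    - [5,[0,0,0],0]
    - [5,[0,0,0],0]

```text
t: 21.9
tool_pos: [0.4457, 0.0803, 0.2703]
orientation: [-0.655, -3.072, 0.0]
force: [0.1, -0.7, -1.3]
opening: 0.0137
```

Run:
```python
from mm import *
w,c=load('w9');a,b=[onz('wrist',p,.08,c) for p in [(323,187),(323,276)]];print(a,b,(a+b)/2,np.linalg.norm(a-b),onz('wrist',(323,215),.012,c))
a,b=[onz('wrist',p,.012,c) for p in [(294.5,215),(352,215)]];print(np.linalg.norm(a-b))
go(.4448,.0805,.269,1.15)
```

```text
[0.4115 0.0948 0.08  ] [0.476  0.0661 0.08  ] [0.4437 0.0805 0.08  ] 0.07057790138687692 [0.4425 0.081  0.012 ]
0.05455011035968975
t 21.9 pos [0.4457 0.0803 0.2703] ang 1.1509900303792928 tilt 0.00031842020577316227 q1,q6 [ 0.0649 -1.0861] F [ 0.1412 -0.6828 -1.2849] open 0.013686260919729501
delta tool mm [ 0.9133 -0.1407  1.31  ] yaw 0.0009900303792929055
```

Request:
apply_moves:
  deltas:
    - [5,[0,0,-15],0]
    - [5,[0,0,-45],0]
    - [5,[0,0,-50],0]
    - [5,[0,0,-40],0]
    - [5,[-30,-9,0],0]

```text
t: 22.52
tool_pos: [0.47, 0.0606, 0.4263]
orientation: [0.65, 3.065, 0.004]
force: [1.1, -0.3, -3.7]
opening: 0.0139
```

Request:
apply_moves:
  deltas:
    - [5,[-50,-15,0],0]
    - [5,[-55,-16,0],0]
    - [5,[-50,-14,0],0]
    - [5,[-30,-9,0],0]
    - [5,[0,0,0],-0.155]

```text
t: 23.15
tool_pos: [0.6175, -0.0667, 0.4203]
orientation: [-0.414, -3.113, 0.0]
force: [-1.1, 1.0, -3.9]
opening: 0.0137
```

Request:
apply_moves:
  deltas:
    - [5,[0,0,0],-0.153]
    - [5,[0,0,30],0]
    - [5,[0,0,0],0]
    - [5,[0,0,0],0]

```text
t: 23.65
tool_pos: [0.6164, -0.0648, 0.3915]
orientation: [0.176, 3.136, 0.0]
force: [-0.7, -0.4, -2.3]
opening: 0.0141
```

Run:
```python
from mm import *
go(.6165,-.0655,.2950,1.459)
```

```text
t 23.65 pos [ 0.6164 -0.0648  0.3915] ang 1.4588328233360797 tilt 0.00018263891805027805 q1,q6 [-0.1874 -1.6463] F [-0.736  -0.3545 -2.3499] open 0.014067668735141108
delta tool mm [-0.1231 -0.7041 96.453 ] yaw -0.00016717666392040975
```

Request:
apply_moves:
  deltas:
    - [5,[0,-0.7,25],0]
    - [5,[0,0,45],0]
    - [5,[0,0,20],0]
    - [5,[0,0,6],0]
    - [5,[0,0,0],0]

```text
t: 24.28
tool_pos: [0.6168, -0.0657, 0.2958]
orientation: [0.175, 3.135, -0.0]
force: [-0.5, 0.2, -2.7]
opening: 0.0134
```

Request:
apply_moves:
  deltas:
    - [5,[0,0,0],0]
    - [5,[0,0,1],0]
    - [5,[0,0,0],0]
    - [5,[0,0,1],0]
    - [5,[0,0,0],0]

```text
t: 24.9
tool_pos: [0.6164, -0.0656, 0.2925]
orientation: [0.176, 3.137, -0.0]
force: [-0.7, 0.6, -1.8]
opening: 0.0139
```

Request:
apply_moves:
  deltas:
    - [5,[0,0,0.7],0]
    - [5,[0,0,0],0]
    - [5,[0,0,0],0]

```text
t: 25.28
tool_pos: [0.6165, -0.0656, 0.2925]
orientation: [0.176, 3.136, -0.0]
force: [-3.1, -0.1, 5.7]
opening: 0.0141
```

Request:
apply_moves:
  deltas:
    - [18,[0,0,-0.7],0]
    - [24,[0,0,0],0]
    - [38,[0,0,0],0]
    - [38,[0,0,0],0]
    - [38,[0,0,0],0]

```text
t: 25.9
tool_pos: [0.6163, -0.0655, 0.2923]
orientation: [-0.176, -3.137, -0.0]
force: [0.2, -0.0, -0.3]
opening: 0.0376
```

Request:
apply_moves:
  deltas:
    - [38,[0,0,-30],0]
    - [38,[0,0,-45],0]
    - [93,[0,0,-40],0]
    - [93,[40,-9.5,0],0]
    - [93,[55,-13,0],0]

```text
t: 26.52
tool_pos: [0.519, -0.0774, 0.4082]
orientation: [0.174, 3.135, -0.001]
force: [0.5, -0.5, 1.0]
opening: 0.0635
```

Request:
apply_moves:
  deltas:
    - [93,[55,-13,0],0]
    - [93,[12,-3,0],0]
    - [93,[0,0,0],-0.155]
    - [93,[0,0,0],-0.155]
    - [93,[0,0,0],-0.155]

```text
t: 27.15
tool_pos: [0.4516, -0.0858, 0.4079]
orientation: [-0.56, 3.09, -0.001]
force: [-0.2, -0.7, 0.1]
opening: 0.0927
```

Request:
apply_moves:
  deltas:
    - [93,[0,0,0],-0.155]
    - [93,[0,0,0],-0.154]
    - [93,[0,0,20],0]
    - [93,[0,0,0],0]

```text
t: 27.65
tool_pos: [0.4511, -0.0856, 0.3862]
orientation: [1.021, -2.969, -0.002]
force: [-0.9, 0.3, 0.8]
opening: 0.093
```

Run:
```python
from mm import *
go(.451,-.0857,.262,2.233);shot('w10')
```

```text
t 27.65 pos [ 0.4511 -0.0856  0.3862] ang 2.2329000994670576 tilt 0.0024100568432939436 q1,q6 [-0.2993 -2.5322] F [-0.9251  0.3328  0.7903] open 0.09304100314780493
delta tool mm [ -0.0338  -0.2994 124.2182] yaw -9.990053294250956e-05
```

View pics/w10.png

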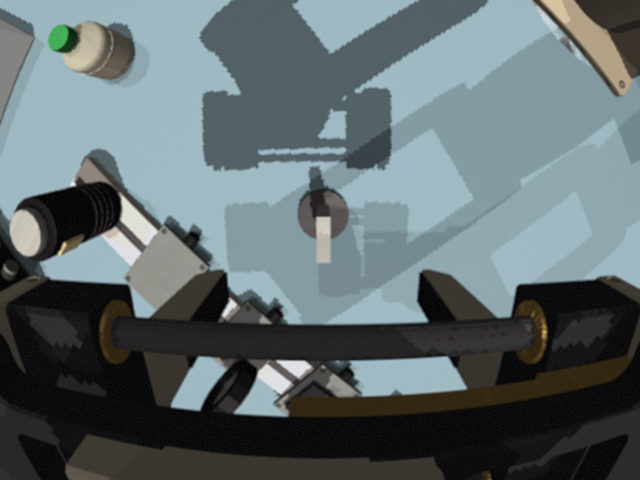

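The slit's top face is at (323,240), parallel to the pads and centred. Descending.

Request:
apply_moves:
  deltas:
    - [93,[0,-0.3,40],0]
    - [93,[0,0,40],0]
    - [93,[0,0,41],0]
    - [30,[0,0,2.5],0]
    - [30,[0,0,0],0]

```text
t: 28.32
tool_pos: [0.452, -0.0862, 0.2657]
orientation: [-1.021, 2.97, -0.002]
force: [-0.6, 0.3, 1.0]
opening: 0.0772
```

Request:
apply_moves:
  deltas:
    - [30,[0,0,0],0]
    - [30,[0,0,0],0]
    - [5,[0,0,0],0]
    - [5,[0,0,0],0]
    - [5,[0,0,0],0]

```text
t: 28.95
tool_pos: [0.4512, -0.086, 0.264]
orientation: [1.021, -2.971, 0.0]
force: [0.4, 0.7, -0.5]
opening: 0.0275
```

Request:
apply_moves:
  deltas:
    - [5,[0,0,0],0]
    - [5,[0,0,0],0]
    - [5,[0,0,0],0]
    - [5,[0,0,0],0]

```text
t: 29.45
tool_pos: [0.4511, -0.0859, 0.2637]
orientation: [1.021, -2.971, -0.0]
force: [0.3, 0.9, -2.4]
opening: 0.0097
```

Run:
```python
from mm import *
w,c=load('w10');a,b=[onz('wrist',p,.108,c) for p in [(323,217),(323,263)]];print(a,b,(a+b)/2,np.linalg.norm(a-b))
go(.451,-.0857,.263,2.233)
```

```text
[ 0.437  -0.0957  0.108 ] [ 0.4639 -0.0747  0.108 ] [ 0.4505 -0.0852  0.108 ] 0.03409253172712803
t 29.45 pos [ 0.4511 -0.0859  0.2637] ang 2.2330091446345515 tilt 0.00047281641604136123 q1,q6 [-0.3   -2.533] F [ 0.3189  0.9495 -2.3949] open 0.009663653295464883
delta tool mm [-0.0473  0.2489  0.7158] yaw 9.144634551372377e-06
```

Request:
apply_moves:
  deltas:
    - [5,[0,0,-15],0]
    - [5,[0,0,-45],0]
    - [5,[0,0,-50],0]
    - [5,[0,0,-40],0]
    - [5,[0,0,0],0.155]

```text
t: 30.08
tool_pos: [0.452, -0.0862, 0.4197]
orientation: [-0.782, 3.035, -0.007]
force: [0.1, -0.1, -2.5]
opening: 0.0096
```

Request:
apply_moves:
  deltas:
    - [5,[0,0,0],0.155]
    - [5,[0,0,0],0.155]
    - [5,[0,0,0],0.155]
    - [5,[0,0,0],0.154]
    - [5,[-25,-12,0],0]

```text
t: 30.7
tool_pos: [0.4744, -0.1003, 0.4154]
orientation: [0.178, 3.135, -0.0]
force: [-0.1, 0.1, -1.9]
opening: 0.0099
```

Request:
apply_moves:
  deltas:
    - [5,[-52,-26,0],0]
    - [5,[-52,-26,0],0]
    - [5,[-31,-15,0],0]
    - [5,[0,0,30],0]
    - [5,[0,0,0],0]

```text
t: 31.32
tool_pos: [0.6008, -0.1822, 0.3814]
orientation: [-0.176, -3.131, -0.003]
force: [-0.7, 0.2, -2.4]
opening: 0.01
```

Run:
```python
from mm import *
go(.6013,-.1826,.2885,1.459)
```

```text
t 31.32 pos [ 0.6008 -0.1822  0.3814] ang 1.4587186977579378 tilt 0.005739381014288121 q1,q6 [-0.3762 -1.8349] F [-0.6886  0.1721 -2.402 ] open 0.010047965129361416
delta tool mm [-1.0736 -0.4415 92.8682] yaw -0.0002813022420622424
```

Request:
apply_moves:
  deltas:
    - [5,[-0.5,-0.4,25],0]
    - [5,[0,0,40],0]
    - [5,[0,0,20],0]
    - [5,[0,0,7],0]
    - [5,[0,0,0],0]

```text
t: 31.95
tool_pos: [0.6021, -0.1828, 0.293]
orientation: [0.175, 3.136, -0.0]
force: [-0.1, 0.6, -1.9]
opening: 0.0102
```

Request:
apply_moves:
  deltas:
    - [5,[0,0,0],0]
    - [5,[0,0,1],0]
    - [5,[0,0,0],0]
    - [5,[0,0,1],0]
    - [5,[0,0,0],0]

```text
t: 32.58
tool_pos: [0.6018, -0.1828, 0.2898]
orientation: [-0.175, -3.136, -0.0]
force: [-0.5, 0.6, -2.2]
opening: 0.0099
```

Request:
apply_moves:
  deltas:
    - [5,[0,0,0.7],0]
    - [5,[0,0,0],0]
    - [5,[0,0,0],0]

```text
t: 32.95
tool_pos: [0.6019, -0.1828, 0.2892]
orientation: [-0.175, -3.137, 0.0]
force: [-0.3, 0.5, -2.1]
opening: 0.0102
```

Request:
apply_moves:
  deltas:
    - [5,[0,0,1],0]
    - [5,[0,0,0],0]
    - [5,[0,0,1],0]
    - [5,[0,0,0],0]
    - [5,[0,0,0],0]

```text
t: 33.58
tool_pos: [0.6019, -0.1828, 0.2872]
orientation: [-0.175, -3.137, 0.0]
force: [0.9, -0.2, -2.4]
opening: 0.0097
```

Request:
apply_moves:
  deltas:
    - [5,[0,0,0.7],0]
    - [5,[0,0,0],0]
    - [5,[0,0,0],0]

```text
t: 33.95
tool_pos: [0.6019, -0.1828, 0.2865]
orientation: [-0.175, -3.137, 0.0]
force: [0.1, 0.6, -2.0]
opening: 0.0099
```

Request:
apply_moves:
  deltas:
    - [5,[0,0,0.7],0]
    - [5,[0,0,0],0]
    - [5,[0,0,0.6],0]
    - [5,[0,0,0],0]

```text
t: 34.45
tool_pos: [0.602, -0.1828, 0.2858]
orientation: [0.175, 3.136, -0.0]
force: [-1.0, 0.1, 2.6]
opening: 0.0098
```

Contact. Releasing and retreating straight up, then back towards the base for a clear check picture.

Request:
apply_moves:
  deltas:
    - [14,[0,0,-0.5],0]
    - [20,[0,0,0],0]
    - [38,[0,0,0],0]
    - [38,[0,0,0],0]
    - [38,[0,0,0],0]

```text
t: 35.08
tool_pos: [0.6019, -0.1828, 0.2857]
orientation: [-0.176, -3.137, 0.0]
force: [0.3, -0.3, 0.5]
opening: 0.0377
```

Request:
apply_moves:
  deltas:
    - [38,[0,0,-30],0]
    - [38,[0,0,-45],0]
    - [38,[0,0,-45],0]
    - [38,[45,0,0],0]
    - [38,[55,0,0],0]

```text
t: 35.7
tool_pos: [0.502, -0.1716, 0.4066]
orientation: [0.175, 3.135, -0.001]
force: [-0.6, -0.3, -0.2]
opening: 0.0381
```

Request:
apply_moves:
  deltas:
    - [38,[55,0,0],0]
    - [38,[45,0,0],0]
    - [38,[0,0,0],0]
    - [38,[0,0,0],0]

```text
t: 36.2
tool_pos: [0.4034, -0.1606, 0.4063]
orientation: [0.176, 3.135, -0.001]
force: [-0.3, 0.3, 0.2]
opening: 0.0381
```

Run:
```python
from mm import *
t=viewer.read_camera('top');s=viewer.read_camera('scene');cv2.imwrite('pics/t11.png',t)
sad=[(.6014,-.1826),(.6147,-.0654),(.6265,.0414),(.6389,.150)]
ct=viewer.get_calibration('top')
for k,z,S,f in [('slit',.130,sad[0],white),('lens',.102,sad[1],black),('grating',.128,sad[2],white),('screen',.134,sad[3],white)]:
    u=pix('top',np.array([*S,z])).astype(int);q=14 if k!='screen' else 16
    C,r=blob(t,(u[0]-q,u[1]-28,u[0]+q,u[1]+28),f);P=np.array([onz('top',p,z,ct)[:2] for p in cv2.boxPoints(r)])
    a,b=P[1]-P[0],P[2]-P[1];l=a if a@a>b@b else b
    print(k,u,'off mm',(P.mean(0)-S)*1000,'sides',np.linalg.norm(a),np.linalg.norm(b),'axis err',(np.arctan2(l[1],l[0])-1.459)%np.pi-np.pi/2)
A=cv2.resize(t[165:310,175:505],None,fx=2.4,fy=2.4);B=cv2.resize(s[130:330,200:530],None,fx=1.8,fy=1.2)
B=cv2.resize(s[145:310,215:400],(400,357));A=A[:240]
cv2.imwrite('pics/fin.png',np.vstack([A,np.hstack([B,np.zeros((357,392,3),np.uint8)])]))
```

```text
slit [423 207] off mm [ 2.9017 -1.233 ] sides 0.03244614404795274 0.009302954797549622 axis err -0.021467294163228567
lens [360 201] off mm [-2.109  -6.7247] sides 0.07005277369959652 0.03364312238093786 axis err -0.1330502088562353
grating [304 192] off mm [ 2.1738 -2.0673] sides 0.05229772334009346 0.011057034660126322 axis err 0.0021252291908184784
screen [247 184] off mm [-0.1602 -0.6758] sides 0.09452558095704221 0.009295425527554236 axis err -0.0005093389555315131
```

View pics/fin.png

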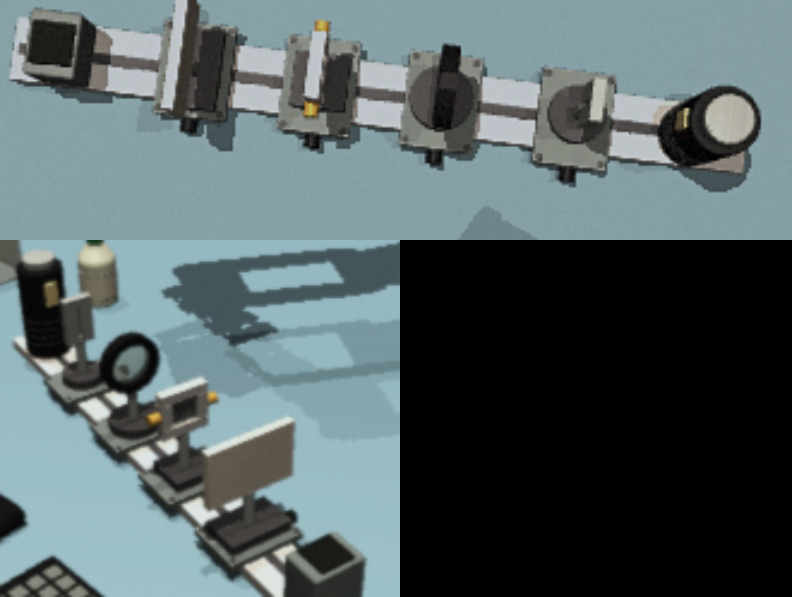

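All four stand upright and square on their saddles in the right order. The lens number is spoiled because its mask merged with the dark base. In the picture its ring runs from (451,45) to (443,128), square across the rail, and its base is centred on the plate. Handing in.

```bash
python3 -c "
from plant import order
print(order.close_job())"
```

```text
the job is handed in; nothing more can be done
None
```

I stood the slit, lens, grating and screen on the four saddles in that order going away from the lamp, and handed the job in at about 36 s. Each was lowered until the wrist force showed contact, then released with a small finger opening. The prism table was not touched.

| Optic | Offset from saddle centre | Axis error |
|---|---|---|
| slit | about 3 mm | 0.02 rad |
| grating | about 3 mm | 0.002 rad |
| screen | under 1 mm | 0.001 rad |
| lens | about 7 mm (unreliable) | 0.13 rad (unreliable) |

- **Lens:** its automatic check disagreed with the picture because the dark ring and base merged in the mask. In the final picture the ring is square across the rail and the base is centred on the saddle, and the gripper's release pose agrees (aimed within 0.001 rad of the rail). I left it as it was.
- **Heights:** most two-view heights agreed with the text to about 3 mm; saddle tops came out at 20 mm against 22. Three wrist-to-top triangulations failed: the lens ring, one screen end and the shaded screen face. I did not rely on those and used the scene view or the text heights instead.

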